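# Select sample three on the tasting console

### The job

Register sample three at this tasting booth: with the fingertips, push the upright tab of the console's dial around until the pointer points at the middle of the token that bears three dots, and only then press the console's button fully down and let it come up again. Push and press only: do not pinch the tab, do not lift anything, and leave the two covered glasses and the bottle standing where they are. At the end the pointer must still be on the three-dot token.

Things in the scene. Friction and masses are not known exactly. Their poses are not given: they have to be found in the camera images.
- console: Fixed round white console, a drum 240 mm across and 40 mm high, standing on the work surface. Origin at the centre of its underside, on the dial's vertical axis; z up. The four tokens lie on the console's +x half, the button on its -x side. The console's place and yaw differ from run to run.
- dial (a joint): Angle of the dial (rad) about the vertical axis through the console's centre, counter-clockwise from above positive: at angle a, pointer and tab point in the direction a from the console's +x towards its +y. Stops at -1.9 and 1.9; starts between -0.3 and 0.3. No spring: stiff friction (0.12 N m, some 2.5 N at the tab) keeps it where it is left.
- dial_top (a point): Centre of the top of the grey dial, a disc 100 mm across on the console's axis, 48 mm above the work surface. A flat black pointer bar 8 mm wide runs along it from the centre out to radius 66 mm, underneath the tab, its top 50 mm above the work surface. A low steel hub (24 mm across, 5 mm high) sits at the centre.
- tab_top (a point): Centre of the top of the black upright tab that stands on the dial above the pointer, 51 mm from the axis and 85 mm above the work surface. The tab is 12 mm thick (along the direction it moves), 22 mm long radially (radius 40 to 62 mm) and 37 mm tall; it protrudes beyond the dial's edge.
- aim (a point): The point the pointer points at: on the pointer's line, 88 mm from the axis, 43 mm above the work surface; it turns with the dial and lies over a token's middle when the pointer points squarely at it.
- token_1: Flat round aluminium token, 48 mm across and 3 mm thick, with one black dot on top, fixed on the console's top. Origin at the centre of its underside, 40 mm above the work surface and 88 mm from the dial's axis. The tokens sit at dial angles -1.5, -0.75, 0.75 and 1.5; which token is at which place differs from run to run.
- token_2: Flat round aluminium token, 48 mm across and 3 mm thick, with two black dots on top, fixed on the console's top. Origin at the centre of its underside, 40 mm above the work surface and 88 mm from the dial's axis. The tokens sit at dial angles -1.5, -0.75, 0.75 and 1.5; which token is at which place differs from run to run.
- token_3: Flat round aluminium token, 48 mm across and 3 mm thick, with three black dots on top, fixed on the console's top. Origin at the centre of its underside, 40 mm above the work surface and 88 mm from the dial's axis. The tokens sit at dial angles -1.5, -0.75, 0.75 and 1.5; which token is at which place differs from run to run.
- token_4: Flat round aluminium token, 48 mm across and 3 mm thick, with four black dots on top, fixed on the console's top. Origin at the centre of its underside, 40 mm above the work surface and 88 mm from the dial's axis. The tokens sit at dial angles -1.5, -0.75, 0.75 and 1.5; which token is at which place differs from run to run.
- button_top (a point): Centre of the top of the black round push button, 28 mm across, in a small grey housing on the console's -x side, 88 mm from the axis, its top 62 mm above the work surface. It is pressed straight down.
- button (a joint): Travel of the button (m): 0 up, 0.006 fully down. A spring returns it; fully down takes about 5 N.
- glass_a: Covered blue tasting glass, loose, 68 mm across at its widest and 63 mm tall with its cover. Origin at the centre of its underside. Leave it alone.
- glass_b: Second covered blue tasting glass, same as the first. Leave it alone.
- bottle: Small sample bottle with white cap, loose, 40 mm across and 90 mm tall. Origin at the centre of its underside. Leave it alone.
Not all that is in view belongs to the job. There is more than one size of the console; the one meant has the size given above.

How it is judged:
By the outcome, as a careful person would: the job done as asked, in the order asked, and still so for the second after the job is handed in, with the robot touching nothing.
It also fails if it takes over 51 s, if anything falls off the work surface, if the arm or the gripper's body presses on something with over 40 N, if the wrist force passes 120 N, or if a joint passes its speed limit or range.

### The arm

A 6-joint arm with a two-finger parallel gripper is mounted at the origin on the work surface. World frame = base frame: x ahead of the robot, y to its left, z up, the work surface at z = 0. Lengths are in mm, angles in rad, forces in N, time in s.
With the tool pointing down it reaches from about 275 to 750 mm from the base axis. Payload 10.2 kg.
Tool frame: the origin (TCP) lies between the finger pads; the fingertips stand 22 mm ahead of it and the grasp point (between the pads) lies 3 mm ahead of it (ctrl.nose_length is the distance from the TCP to the fingertips, in mm); y points along the fingers, z is the direction in which the jaws open and shut, and the axes are right-handed (so a half turn about y gives the same grasp; the last joint's range is limited). The gripper opens to 85 mm and grips with 20 to 120 N. Pads are 22 mm wide; open, the fingers measure 114 mm over their backs; the gripper's body (76 mm by 85 mm) begins 54 mm behind the grasp point. The pads swing forward as they close: fully open they stand 13 mm farther back than shut.
Start: joints at [-0.223, 0.313, 1.498, -0, 1.331, -0.223], TCP at [525.006, -0.014, 253.294] pointing down, gripper open.
Joint ranges: [-2.94, 2.94], [-0.97, 2.17], [0.19, 2.56], [-1.23, 4.37], [0.02, 3.11], [-2.88, 2.88]. Speed limits (rad/s): [2.39, 2.39, 3.01, 3.14, 3.14, 3.14].

### API

Orientations are given as a unit quaternion [w, x, y, z].
In Python, from rig import ctrl, eyes, models gives the robot as it stands.
- The arm moves only by the shell command python3 -m crank 'ROWS' [FORCE]. ROWS is JSON, a list of rows, each an object with "dp": the shift along the tool's x, y, z in mm, a list of three; "roll": the turn about the tool's y in rad; "gripper": the closure in counts, from 0 (fully open) to 255 (shut). A call has 1 to 10 rows; each row is the pose to reach, as a shift and turn from the pose commanded when the call began, along the tool's axes at that moment; what a row does not reach only later rows make up. A row lasts 1/12 s, in which the tool goes at most 41.7 mm and 7.16 degrees, less where a joint would pass 70% of its speed; a pose out of reach is approached as far as the arm can. A call with a gripper value outside its range is refused whole. The fingers move at their own pace and stop on an object; FORCE is the grip in N (left out, the last holds). Time passes only in rows, so rows that repeat a pose let the fingers close. It gives the time, the measured TCP pose, the force and the opening at its end, in the units of the state.
- ctrl.sense(): the state, without advancing time (a new reading comes with each control period).
- eyes.capture(name): name is "scene" or "side" or "wrist"; returns a dict with "color" (400x640x3 uint8, red, green, blue), "fx", "fy", "cx", "cy" (pixels), "distortion" ([k1, k2, p1, p2, k3] as OpenCV has them; the pictures are not rectified), "R" (3x3) and "t" (3): a world point X has camera coordinates R X + t. Camera axes: x right, y down, z forward; pixel columns grow to the right and rows downward; lengths in mm; the calibration is good to about 2 mm. A picture is of the moment at which its call begins. There is no depth.
- ctrl.finish_job(): hands the job in, once; it reports no verdict.
Trained networks look in a picture, given as the dict that the camera call returned (one of the last four; its "shot" number tells which), for a name from the list of things; names that differ only in an ending like _2 or _b are one class to them, and where a whole thing is asked for, a point or a joint stands for the part that bears it (a point fixed in the world has none). Each returns a list of dicts, best first, with "confidence" (0 to 1); they miss things now and then, are a little off and sometimes report something else, mostly with a low value. They report only what shows in the picture. A call takes as long as a camera call. They do not tell look-alikes from the thing itself.
- models.spot_in(picture, label): "extent" ([centre column, centre row, width, height] in pixels, round what is visible of it).
- models.spot_point(picture, label): "centre" ([column, row] in pixels: a listed point, or the origin of a listed thing).
The state is a dict: "time_s": time; "joints": joint angles; "dq": joint speeds; "tau": joint torques, N m; "eef_pos": TCP position; "ee_rot": TCP orientation; "force": force on the tool from outside, world axes, zero at the start; "wrist_torque": the same for the moment, N m; "grip_width": opening from 0.0 (shut) to 1.0 (fully open).
Only numpy, scipy, OpenCV 4.12 (cv2) and the standard library are available. Lean on these libraries where they do the work, as an engineer would, in place of code of your own. Each camera call takes 0.05 s, during which the arm holds its last target. There are 200 camera calls.

## Working session

There is one attempt and no reset: what is moved stays moved. The work goes in short steps, Python scripts to look and compute and a shell command to move; the robot and the scene stay as the last step left them, time stands still between calls to the robot, and variables do not carry over. Pictures are saved under pics/ and viewed, about 8 in all and at most 12, crops included, and the job is handed in when it is done.

```bash
mkdir -p pics; ls
cat > h.py <<'E'
import numpy as np, cv2
from rig import ctrl, eyes, models
def K(p): return np.array([[p["fx"],0,p["cx"]],[0,p["fy"],p["cy"]],[0,0,1.]])
def ray(p,uv):
    n=cv2.undistortPoints(np.array([[uv]],float),K(p),np.array(p["distortion"],float))[0,0]
    R=np.array(p["R"]);t=np.array(p["t"]).ravel()
    return -R.T@t, R.T@np.array([n[0],n[1],1.])
def at(p,uv,z):
    c,d=ray(p,uv); return c+d*(z-c[2])/d[2]
def proj(p,X):
    R=np.array(p["R"]);t=np.array(p["t"]).ravel()
    return cv2.projectPoints(np.array(X,float).reshape(-1,3),cv2.Rodrigues(R)[0],t,K(p),np.array(p["distortion"],float))[0][:,0]
def save(p,n): cv2.imwrite("pics/"+n,cv2.cvtColor(p["color"],cv2.COLOR_RGB2BGR))
E
python3 - <<'E'
from h import *
np.set_printoptions(precision=1,suppress=True)
print(ctrl.sense(), ctrl.nose_length)
Z=dict(dial_top=48,tab_top=85,aim=43,button_top=62,token_3=40,console=0,glass_a=0,bottle=0)
ims=[]
for n in("scene","side","wrist"):
    p=eyes.capture(n); save(p,n+"0.png"); ims.append(p["color"])
    for l,z in Z.items():
        for r in models.spot_point(p,l)[:5]:
            print(n,l,round(r["confidence"],2),np.array(r["centre"]),at(p,r["centre"],z))
E
```

```text
pics
{'time_s': 0.0, 'joints': array([-0.2,  0.3,  1.5,  0. ,  1.3, -0.2]), 'dq': array([ 0., -0., -0.,  0.,  0.,  0.]), 'tau': array([ -0. , -41.2, -26. ,  -0. ,   0. ,  -0. ]), 'eef_pos': array([524.8,   0. , 252.7]), 'ee_rot': array([ 0.5, -0.5,  0.5, -0.5]), 'force': array([-0.4, -0.3,  0. ]), 'wrist_torque': array([ 0.,  0., -0.]), 'grip_width': 0.9989042489838098} 22.0
scene dial_top 0.71 [431.7 297.6] [552.7 305.   48. ]
scene dial_top 0.68 [361.1 216.2] [522. 108.  48.]
scene dial_top 0.64 [307.4 114.1] [ 404.1 -182.    48. ]
scene tab_top 0.81 [357.8 229. ] [566.5 135.1  85. ]
scene tab_top 0.43 [302.5 115.8] [ 443.2 -155.5   85. ]
scene button_top 0.57 [382.1 183.8] [439.1  88.3  62. ]
scene button_top 0.43 [327.8 100. ] [ 342.6 -174.3   62. ]
scene token_3 0.85 [402.1 241.1] [500.2 197.8  40. ]
scene token_3 0.73 [373.9 257.3] [566.4 183.6  40. ]
scene token_3 0.65 [319.1 227.5] [598.6  66.9  40. ]
scene token_3 0.44 [433.  294.6] [542.7 303.1  40. ]
scene console 0.97 [310.3 126.7] [ 395.  -181.1    0. ]
scene console 0.92 [358.9 229.7] [524.  111.4   0. ]
scene console 0
[... 1448 characters left out ...]
 48. ]
wrist dial_top 0.87 [194.6 334.1] [ 395.4 -172.9   48. ]
wrist tab_top 0.81 [221.5 344.1] [ 434.9 -156.9   85. ]
wrist tab_top 0.15 [501.2   2.5] [661.8 137.3  85. ]
wrist aim 0.25 [311.1  58.6] [521.3 104.   43. ]
wrist button_top 0.75 [215.   77.1] [440.9  87.3  62. ]
wrist token_3 0.96 [346.3 148. ] [554.3  25.3  40. ]
wrist token_3 0.8 [402.   97.4] [604.1  71.2  40. ]
wrist console 0.7 [311.7  58.7] [521.3 108.7   0. ]
wrist console 0.58 [207.4 318. ] [ 393.7 -185.7    0. ]
wrist console 0.34 [400.1  96. ] [611.4  73.1   0. ]
wrist glass_a 0.66 [374.4 242.1] [592.3 -87.    0. ]
wrist glass_a 0.5 [309.5  54.5] [519.2 112.5   0. ]
wrist bottle 0.79 [499.6   0.5] [700.  159.7   0. ]
```

Run:
```python
import cv2,numpy as np
a=cv2.imread("pics/scene0.png")[60:340,220:500]; b=cv2.imread("pics/wrist0.png")[0:220,120:540]
cv2.imwrite("pics/a.png",np.vstack([cv2.resize(a,(560,560),interpolation=2)]))
cv2.imwrite("pics/b.png",cv2.resize(b,None,fx=1.9,fy=1.9,interpolation=2))
```

```text
(no output)
```

View pics/a.png

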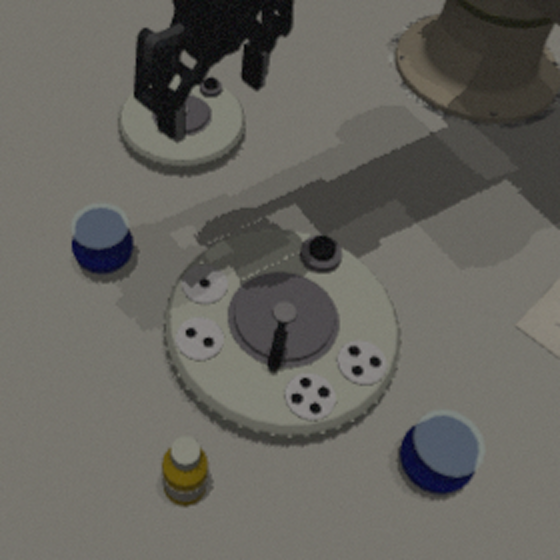

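View pics/b.png

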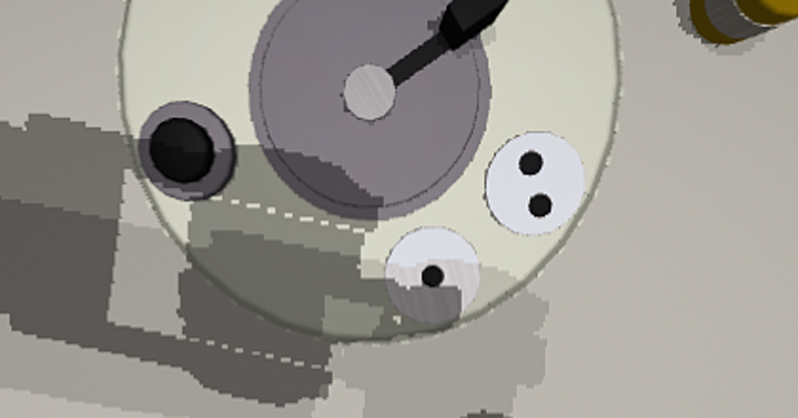

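The job's console is the larger drum at about (523, 110). Its yaw is about 0.28. The 3-dot token is at scene pixel (401, 241), which is dial angle +1.5. The pointer is near +0.2 and the tab is at scene pixel (358, 230). The smaller console at (395, -182) is a decoy. I'll shut the fingers and look from above.

```bash
python3 -m crank '[{"dp":[-40,0,0],"roll":0,"gripper":255},{"dp":[-80,0,0],"roll":0,"gripper":255},{"dp":[-120,0,0],"roll":0,"gripper":255},{"dp":[-140,0,0],"roll":0,"gripper":255},{"dp":[-140,0,0],"roll":0,"gripper":255},{"dp":[-140,0,0],"roll":0,"gripper":255},{"dp":[-140,0,0],"roll":0,"gripper":255},{"dp":[-140,0,0],"roll":0,"gripper":255}]' 30
cat > m.py <<'E'
from h import *
import sys
from scipy.optimize import least_squares
np.set_printoptions(precision=3,suppress=True)
# observe; fit console centre, yaw, dial angle
def model(v,l,k=None):
    x,y,w,a=v
    P=lambda r,th,z:[x+r*np.cos(w+th),y+r*np.sin(w+th),z]
    if l=="dial_top":return [P(0,0,48)]
    if l=="tab_top":return [P(51,a,85)]
    if l=="button_top":return [P(88,np.pi,62)]
    if l=="aim":return [P(88,a,43)]
    return [P(88,t,40) for t in(-1.5,-.75,.75,1.5)]
def run(cams,a0,tag):
    g=np.array([523,110.5,.28,a0]);obs=[]
    for n in cams:
        p=eyes.capture(n);save(p,n+tag+".png")
        for l in("dial_top","tab_top","button_top","aim","token_3"):
            for r in models.spot_point(p,l):
                c=np.array(r["centre"]);d=[np.linalg.norm(q-c) for q in proj(p,model(g,l))];k=int(np.argmin(d))
                if d[k]<14: obs.append((p,l,k,c,n))
    f=lambda v:np.concatenate([proj(p,[model(v,l)[k]])[0]-c for p,l,k,c,n in obs])
    s=least_squares(f,g,loss="soft_l1",x_scale=[10,10,.1,.1])
    for o,e in zip(obs,f(s.x).reshape(-1,2)):print(o[4],o[1],o[2],o[3],e)
    print("fit x y yaw dial",s.x,"token3 err",s.x[3]-1.5)
if __name__=="__main__":run(sys.argv[1].split(","),float(sys.argv[2]),sys.argv[3])
E
python3 m.py scene,side,wrist 0.18 1
```

```text
time_s: 2.02
eef_pos: [525.2, 139.0, 253.3]
ee_rot: [-0.5, 0.5, -0.5, 0.5]
force: [0.6, -0.0, -0.3]
grip_width: -0.002
scene dial_top 0 [360.8 215.1] [0.773 2.253]
scene tab_top 0 [360.6 229.6] [-0.1    0.587]
scene button_top 0 [382.1 183. ] [-1.067 -0.115]
scene token_3 2 [372.8 259.2] [ 1.737 -0.44 ]
scene token_3 1 [319.  228.1] [0.352 1.94 ]
scene token_3 0 [322.9 201.8] [-1.11   1.111]
scene token_3 3 [399.4 241.4] [0.863 0.386]
side dial_top 0 [292.  187.8] [ 1.407 -0.281]
side tab_top 0 [315.  164.8] [-3.404 -0.668]
side button_top 0 [252.2 192.4] [ 0.02 -0.07]
side aim 0 [324.8 171.6] [0.228 1.355]
side token_3 0 [310.4 217.6] [-0.191 -1.814]
side token_3 1 [331.4 201.5] [ 0.671 -1.311]
side token_3 3 [283.4 164.8] [0.966 2.282]
side token_3 2 [311.6 167.9] [0.751 0.233]
wrist dial_top 0 [312.9 201.9] [0.671 3.922]
wrist button_top 0 [227.6 234.1] [-3.035  1.491]
wrist token_3 3 [292.8 115.4] [-0.157 -1.101]
wrist token_3 2 [359.8 122.8] [1.361 2.459]
wrist token_3 1 [392.1 241.2] [-0.961 -0.914]
wrist token_3 0 [346.7 278.4] [-3.285  0.339]
fit x y yaw dial [523.237 110.44    0.291   0.331] token3 err -1.168730345365162
```

View pics/wrist1.png

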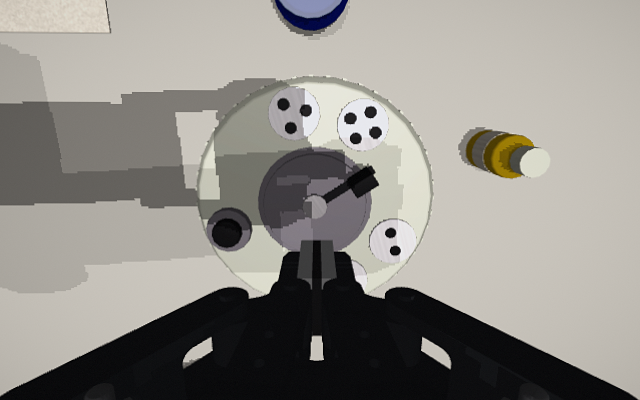

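The view from above agrees with the fit. The 3-dot token is at pixel (294, 112) and the pointer runs from hub (315, 207) to tab (362, 180), pointing between the 4-dot and 2-dot tokens. Next I go to the clockwise side of the tab.

```bash
python3 -m crank '[{"dp":[16,25,30],"roll":-0.12,"gripper":255},{"dp":[32,50,61],"roll":-0.24,"gripper":255},{"dp":[32,80,61],"roll":-0.36,"gripper":255},{"dp":[32,105,61],"roll":-0.48,"gripper":255},{"dp":[32,123,61],"roll":-0.6,"gripper":255},{"dp":[32,123,61],"roll":-0.6,"gripper":255},{"dp":[32,123,61],"roll":-0.6,"gripper":255},{"dp":[32,123,61],"roll":-0.6,"gripper":255}]'
python3 m.py scene,side 0.3 2
python3 - <<'E'
import cv2,numpy as np
a=cv2.imread("pics/scene2.png")[150:300,270:450]; b=cv2.imread("pics/side2.png")[110:260,200:380]
cv2.imwrite("pics/c.png",cv2.resize(np.hstack([a,b]),None,fx=2.2,fy=2.2,interpolation=2))
E
```

```text
time_s: 3.58
eef_pos: [586.7, 108.1, 131.9]
ee_rot: [0.625, -0.624, 0.33, -0.332]
force: [-0.7, -0.4, 0.3]
grip_width: -0.001
scene dial_top 0 [359.8 213.4] [1.573 4.099]
scene tab_top 0 [360.2 229. ] [0.367 1.401]
scene button_top 0 [382.5 181.3] [-0.545  2.235]
scene token_3 2 [372.9 260. ] [ 0.131 -0.827]
scene token_3 3 [401.  240.7] [-1.545  2.2  ]
scene token_3 0 [324.4 198.3] [-2.264  3.843]
scene token_3 1 [320.6 229.6] [-1.82  -0.499]
side dial_top 0 [295.7 186.1] [-2.036  1.415]
side tab_top 0 [315.3 166.2] [-3.602 -2.181]
side button_top 0 [252.  192.8] [ 0.208 -1.217]
side aim 0 [326.9 169.4] [-1.891  3.366]
side aim 0 [316.  164.9] [9.009 7.866]
side token_3 1 [332.9 201.4] [-1.022 -0.467]
side token_3 3 [286.9 166.1] [-1.209  0.784]
side token_3 2 [313.9 166.4] [-0.321  2.021]
fit x y yaw dial [523.783 110.404   0.262   0.37 ] token3 err -1.129504899113264
```

View pics/c.png

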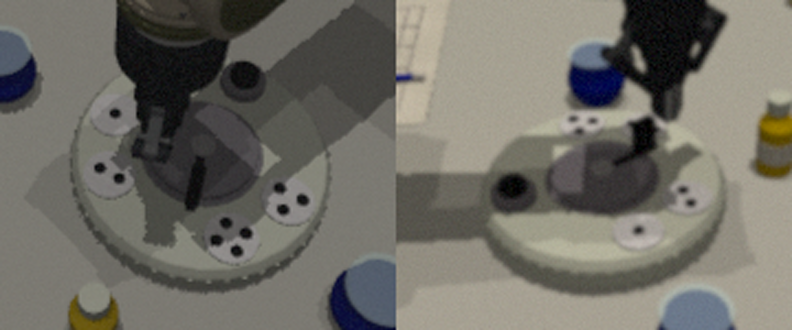

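Gripper is beside the tab with clear space around it. I'll descend and watch the force.

```bash
python3 -m crank '[{"dp":[0,20,0],"roll":0,"gripper":255},{"dp":[0,35,0],"roll":0,"gripper":255},{"dp":[0,45,0],"roll":0,"gripper":255},{"dp":[0,50,0],"roll":0,"gripper":255},{"dp":[0,50,0],"roll":0,"gripper":255},{"dp":[0,50,0],"roll":0,"gripper":255}]'
python3 - <<'E'
import numpy as np
# arc plan: in tool axes at start (roll0=0.6 world angle), pusher centre at C + 51 r(b) - off t(b)
C=np.array([523.3,110.4]);P0=np.array([586.7,108.1]);r=lambda a:np.array([np.cos(a),np.sin(a)]);t=lambda a:np.array([-np.sin(a),np.cos(a)])
for off in (17,):
  for b0,bs in((0.6,np.arange(.6,1.25,.06)),):
    for b in list(bs):
      d=C+51*r(b)-off*t(b)-P0; print(round(b,2),"dx %.1f dz %.1f roll %.2f"%(-d@t(b0),d@r(b0),-(b-b0)))
E
```

```text
time_s: 4.68
eef_pos: [586.3, 108.0, 80.8]
ee_rot: [0.626, -0.625, 0.33, -0.33]
force: [-0.2, 0.2, -0.3]
grip_width: -0.0
0.6 dx -20.7 dz -0.0 roll -0.00
0.66 dx -23.8 dz 0.9 roll -0.06
0.72 dx -26.9 dz 1.6 roll -0.12
0.78 dx -30.1 dz 2.2 roll -0.18
0.84 dx -33.3 dz 2.6 roll -0.24
0.9 dx -36.5 dz 2.7 roll -0.30
0.96 dx -39.8 dz 2.7 roll -0.36
1.02 dx -43.0 dz 2.5 roll -0.42
1.08 dx -46.2 dz 2.1 roll -0.48
1.14 dx -49.3 dz 1.5 roll -0.54
1.2 dx -52.5 dz 0.7 roll -0.60
```

Push the first half, to world angle about 1.2 (dial about 0.9).

```bash
python3 -m crank '[{"dp":[-11,0,0],"roll":0,"gripper":255},{"dp":[-20.5,0,0],"roll":0,"gripper":255},{"dp":[-25.5,1.3,1.3],"roll":-0.09,"gripper":255},{"dp":[-30,1.3,2.2],"roll":-0.18,"gripper":255},{"dp":[-35,1.3,2.6],"roll":-0.27,"gripper":255},{"dp":[-40,1.3,2.7],"roll":-0.36,"gripper":255},{"dp":[-44.5,1.3,2.3],"roll":-0.45,"gripper":255},{"dp":[-49.3,1.3,1.5],"roll":-0.54,"gripper":255},{"dp":[-52.5,1.3,0.7],"roll":-0.6,"gripper":255},{"dp":[-52.5,1.3,0.7],"roll":-0.6,"gripper":255}]'
python3 m.py scene,side 0.85 3
python3 - <<'E'
import cv2,numpy as np
a=cv2.imread("pics/scene3.png")[150:300,270:450]; b=cv2.imread("pics/side3.png")[110:260,200:380]
cv2.imwrite("pics/d.png",cv2.resize(np.hstack([a,b]),None,fx=2.2,fy=2.2,interpolation=2))
E
```

```text
time_s: 5.52
eef_pos: [556.5, 152.7, 79.8]
ee_rot: [0.695, -0.695, 0.129, -0.13]
force: [0.8, -0.1, -0.0]
grip_width: -0.002
scene dial_top 0 [360.1 214.2] [2.28  3.339]
scene token_3 3 [403.2 241.7] [-2.736  1.286]
scene token_3 0 [324.9 200.8] [-1.77   1.339]
scene token_3 1 [318.4 229.5] [ 1.38 -0.41]
side dial_top 0 [293.6 185.8] [-0.619  1.332]
side tab_top 0 [302.1 160.2] [ 0.371 -0.2  ]
side aim 0 [310.6 164.5] [-0.434  1.774]
side token_3 0 [308.1 215.2] [0.4   0.523]
side token_3 3 [286.8 166. ] [-1.682  0.542]
side token_3 1 [332.1 199.7] [-0.991  0.859]
side token_3 2 [312.4 170.3] [ 0.566 -2.202]
fit x y yaw dial [522.362 111.826   0.261   0.83 ] token3 err -0.6698688857822032
```

View pics/d.png

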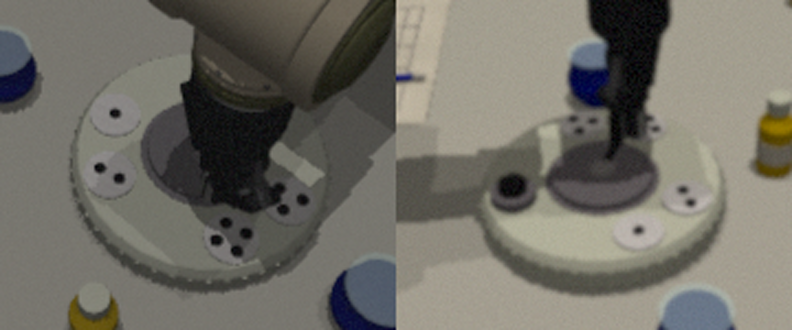

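The tab follows the fingers and is now at dial about 0.85. The pointer points between the 4-dot and 3-dot tokens. I'll continue to just short of the target and then back off to measure.

```bash
python3 -m crank '[{"dp":[-5.2,0,1.4],"roll":-0.1,"gripper":255},{"dp":[-10.5,0,2.4],"roll":-0.2,"gripper":255},{"dp":[-15.8,0,2.8],"roll":-0.3,"gripper":255},{"dp":[-21.2,0,2.6],"roll":-0.4,"gripper":255},{"dp":[-23.9,0,2.3],"roll":-0.45,"gripper":255},{"dp":[-23.9,0,2.3],"roll":-0.45,"gripper":255},{"dp":[-23.9,0,2.3],"roll":-0.45,"gripper":255},{"dp":[-23.9,0,2.3],"roll":-0.45,"gripper":255}]'
python3 m.py scene,side,wrist 1.35 4
python3 - <<'E'
import cv2,numpy as np
a=cv2.imread("pics/scene4.png")[150:300,270:450]; b=cv2.imread("pics/side4.png")[110:260,200:380]
u=cv2.resize(np.hstack([a,b]),(640,267),interpolation=2)
cv2.imwrite("pics/e.png",np.vstack([u,cv2.imread("pics/wrist4.png")[:300]]))
E
```

```text
time_s: 6.78
eef_pos: [535.6, 162.5, 79.0]
ee_rot: [0.707, -0.707, -0.027, 0.027]
force: [-0.2, -0.5, 0.6]
grip_width: -0.004
scene dial_top 0 [362.3 216.5] [-0.831  1.211]
scene dial_top 0 [361. 228.] [  0.469 -10.289]
scene token_3 1 [317.  229.5] [2.047 0.407]
scene token_3 3 [403.  241.5] [-3.097  1.117]
scene token_3 0 [321.9 201.1] [0.015 1.725]
scene token_3 2 [373.  258.5] [0.836 0.788]
side tab_top 0 [291.5 160.4] [-1.587 -0.943]
side token_3 0 [310.8 213.9] [-0.762  1.889]
side token_3 2 [312.4 166.9] [0.736 1.235]
side token_3 1 [332.1 201.1] [ 0.113 -0.721]
side token_3 3 [285.9 165.6] [-0.697  1.26 ]
wrist dial_top 0 [204.1 216.6] [1.09  1.033]
wrist tab_top 0 [316.4 247.8] [1.144 0.119]
wrist token_3 3 [395.5 189.6] [-0.751 -0.09 ]
wrist token_3 2 [357.7 308.8] [-0.686 -1.473]
wrist token_3 0 [ 43.3 257.9] [-2.747  0.011]
fit x y yaw dial [524.005 110.871   0.278   1.393] token3 err -0.106802666289884
```

View pics/e.png

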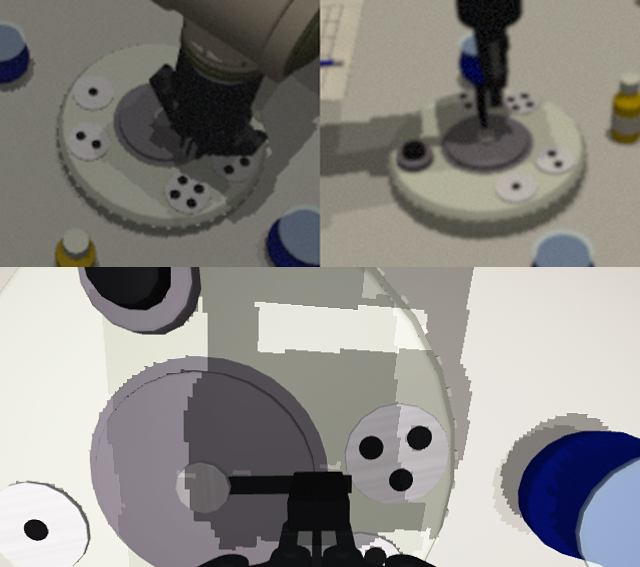

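The wrist view shows the hub at about (204, 218), the pointer bar running along row 217 to x=350, and the 3-dot token at about (397, 187). I'll measure the remaining angle from this picture.

```bash
cat > w.py <<'E'
from h import *
import sys
def meas(tag,hub,box,tok,cap=True):
    # box: columns a..b and rows c..d containing only the pointer bar against the grey dial
    p=eyes.capture("wrist")
    if cap: save(p,"wrist"+tag+".png")
    g=cv2.cvtColor(p["color"],cv2.COLOR_RGB2GRAY); a,b,c,d=box
    pts=[]
    for u in range(a,b):
        k=np.where(g[c:d,u]<45)[0]
        if len(k)>3: pts.append(at(p,(u,c+k.mean()),50)[:2])
    pts=np.array(pts);vx,vy,x0,y0=cv2.fitLine(pts.astype(np.float32),2,0,.01,.01).ravel()
    x,y,w,h=tok; m=((g[y:y+h,x:x+w]>95)*255).astype(np.uint8)
    q=max(cv2.findContours(m,0,2)[0],key=cv2.contourArea)
    (eu,ev),ax,_=cv2.fitEllipse(cv2.convexHull(q)); T=at(p,(x+eu,y+ev),43)[:2]
    C=at(p,hub,53)[:2]; L=np.arctan2(vy,vx)
    if np.cos(L-np.arctan2(*(T-C)[::-1]))<0: L+=np.pi
    n=np.array([-np.sin(L),np.cos(L)])
    print("n",len(pts),"pointer",L,"line off centre",n@(np.array([x0,y0])-C),"C",C,"T",T,"ell",x+eu,y+ev,ax,"|T-C|",np.linalg.norm(T-C))
    print("token ahead of line by mm",n@(T-[x0,y0]),"-> rad",n@(T-[x0,y0])/88,"; via centre",np.arctan2(*(T-C)[::-1])-L)
E
python3 - <<'E'
from w import *
meas("5",(203.5,220.5),(235,284,195,240),(335,125,125,125))
E
```

```text
n 49 pointer 1.6498741 line off centre 0.3908278469253775 C [523.61054498 111.65098318] T [498.8119804  197.79851385] ell 400.0890884399414 176.0729751586914 (136.52755737304688, 241.73306274414062) |T-C| 89.64577986086648
token ahead of line by mm 17.52498428290081 -> rad 0.19914754866932738 ; via centre 0.20120600414412104
```

The ellipse fit leaked into the white console top. I'll use the centroid of the three dots instead.

Run:
```python
s=open('w.py').read()
a=s.index("    x,y,w,h=tok"); b=s.index("    C=at(")
s=s[:a]+'''    x,y,w,h=tok; m=((g[y:y+h,x:x+w]<45)*255).astype(np.uint8)
    n_,_,st,ce=cv2.connectedComponentsWithStats(m)
    ce=ce[1:][(st[1:,4]>200)&(st[1:,4]<1200)]; print("dots",len(ce)); eu,ev=ce.mean(0); ax=None; T=at(p,(x+eu,y+ev),43)[:2]
'''+s[b:]
open('w.py','w').write(s)
from w import *
meas("5",(203.5,220.5),(235,284,195,240),(350,145,90,85))
```

```text
dots 3
n 49 pointer 1.6498668 line off centre 0.3910604891524285 C [523.61053558 111.65071702] T [504.37404415 197.03700914] ell 396.71534374065925 187.79944159126111 None |T-C| 87.52634737602227
token ahead of line by mm 12.040824822163216 -> rad 0.13682755479730926 ; via centre 0.1425178821009243
```

Remaining angle is 0.137 rad, and |T-C| is 87.5 mm against 88 expected. Final push:

```bash
python3 -m crank '[{"dp":[-2.6,0,0.8],"roll":-0.05,"gripper":255},{"dp":[-5.2,0,1.4],"roll":-0.1,"gripper":255},{"dp":[-7.1,0,1.8],"roll":-0.137,"gripper":255},{"dp":[-7.1,0,1.8],"roll":-0.137,"gripper":255},{"dp":[-7.1,0,1.8],"roll":-0.137,"gripper":255},{"dp":[-7.1,0,1.8],"roll":-0.137,"gripper":255}]'
python3 - <<'E'
from w import *
p=eyes.capture("wrist");save(p,"wrist6.png")
print(proj(p,[[523.6,111.2,53],[504.6,197,43],[523.6-10,111.2+50,50]]))
E
```

```text
time_s: 8.28
eef_pos: [528.4, 163.7, 79.0]
ee_rot: [0.703, -0.703, -0.076, 0.076]
force: [1.0, 0.1, 0.3]
grip_width: 0.0
[[202.60235174 220.41318108]
 [396.88616565 212.99481102]
 [318.18193832 220.13540093]]
```

View pics/wrist6.png

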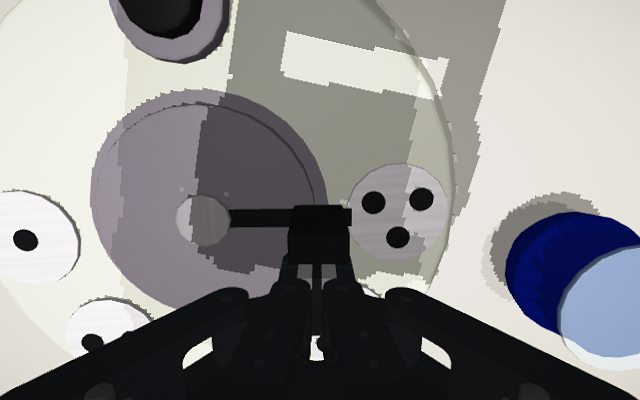

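Pointer line is at row 217 and the 3-dot token's middle at about (399, 213), so it is nearly there.

Run:
```python
from w import *
meas("7",(202.5,221),(235,284,195,240),(352,170,90,85))
```

```text
dots 3
n 49 pointer 1.7859551 line off centre 0.6238805169708502 C [523.88873383 111.19344004] T [504.39796245 197.04937772] ell 397.10682156979425 212.6356394699508 None |T-C| 88.04051455986014
token ahead of line by mm 0.0870248602560094 -> rad 0.0009889188665455613 ; via centre 0.008074830925396626
```

The pointer is within 0.01 rad of the 3-dot token. I'll back off from the tab, rise, then check and move over the button.

```bash
python3 -m crank '[{"dp":[8,0,0],"roll":0,"gripper":255},{"dp":[18,0,0],"roll":0,"gripper":255},{"dp":[20,-30,0],"roll":0,"gripper":255},{"dp":[20,-70,0],"roll":0,"gripper":255},{"dp":[20,-100,0],"roll":0,"gripper":255},{"dp":[-20,-100,-20],"roll":0,"gripper":255},{"dp":[-60,-100,-40],"roll":0,"gripper":255},{"dp":[-104,-100,-56.5],"roll":0,"gripper":255},{"dp":[-104,-100,-56.5],"roll":0,"gripper":255},{"dp":[-104,-100,-56.5],"roll":0,"gripper":255}]'
python3 -m crank '[{"dp":[0,0,0],"roll":0,"gripper":255},{"dp":[0,0,0],"roll":0,"gripper":255},{"dp":[0,0,0],"roll":0,"gripper":255}]'
python3 m.py scene,side,wrist 1.5 8
python3 - <<'E'
import cv2,numpy as np
a=cv2.imread("pics/scene8.png")[150:300,270:450]; b=cv2.imread("pics/side8.png")[110:260,200:380]
u=cv2.resize(np.hstack([a,b]),(640,267),interpolation=2)
cv2.imwrite("pics/f.png",np.vstack([u,cv2.imread("pics/wrist8.png")[:330]]))
E
```

```text
time_s: 9.22
eef_pos: [436.8, 85.3, 179.2]
ee_rot: [0.703, -0.703, -0.075, 0.076]
force: [1.1, -0.2, 0.7]
grip_width: 0.002
time_s: 9.47
eef_pos: [439.6, 86.7, 178.9]
ee_rot: [0.703, -0.703, -0.077, 0.076]
force: [0.4, -0.1, 0.2]
grip_width: 0.002
scene dial_top 0 [361.4 216.1] [-0.195  1.013]
scene tab_top 0 [387.1 218.8] [0.395 0.87 ]
scene button_top 0 [382.3 183.2] [-1.176 -0.322]
scene aim 0 [402.2 239.3] [-1.431  0.538]
scene token_3 2 [371.9 259.6] [ 1.715 -1.009]
scene token_3 0 [324.8 201.5] [-3.128  0.817]
scene token_3 1 [318.1 228.1] [0.747 1.25 ]
scene token_3 3 [402.2 237. ] [-2.577  4.919]
side dial_top 0 [290.7 190.5] [ 2.78  -2.724]
side tab_top 0 [291.  162.6] [-4.831 -2.232]
side button_top 0 [249.4 193.2] [ 2.746 -0.902]
side aim 0 [283.7 164.2] [-0.445  2.262]
side token_3 0 [310.9 214.5] [-1.078  1.736]
side token_3 2 [311.4 166. ] [1.435 2.476]
side token_3 1 [333.  201.3] [-1.007 -0.533]
wrist button_top 0 [314.9 201. ] [ 0.39  -1.419]
wrist token_3 3 [429.2 296. ] [-0.749 -0.475]
fit x y yaw dial [523.371 109.562   0.279   1.541] token3 err 0.04065293398558656
```

View pics/f.png

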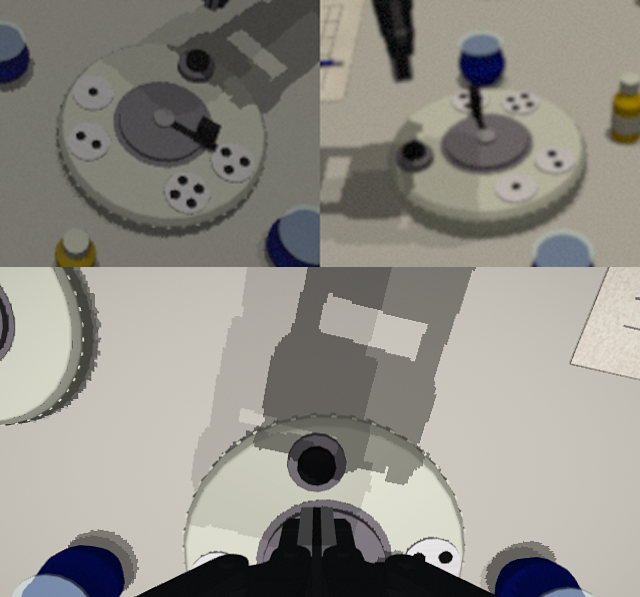

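The pointer sits on the 3-dot token in both outside views. The button is at wrist pixel (317, 198) and the TCP is over its computed place, so I'll descend to just above it.

```bash
python3 -m crank '[{"dp":[0,30,0],"roll":0,"gripper":255},{"dp":[0,60,0],"roll":0,"gripper":255},{"dp":[0,80,0],"roll":0,"gripper":255},{"dp":[0,88,0],"roll":0,"gripper":255},{"dp":[0,88,0],"roll":0,"gripper":255},{"dp":[0,88,0],"roll":0,"gripper":255}]'
python3 - <<'E'
from h import *
p=eyes.capture("scene");save(p,"scene9.png");q=eyes.capture("side");save(q,"side9.png")
a=p["color"][150:250,320:440];b=q["color"][130:230,200:320]
cv2.imwrite("pics/g.png",cv2.cvtColor(cv2.resize(np.hstack([a,b]),None,fx=3,fy=3,interpolation=2),cv2.COLOR_RGB2BGR))
E
```

```text
time_s: 10.87
eef_pos: [439.3, 86.2, 91.7]
ee_rot: [-0.703, 0.703, 0.077, -0.076]
force: [0.1, 0.2, 0.4]
grip_width: 0.002
```

View pics/g.png

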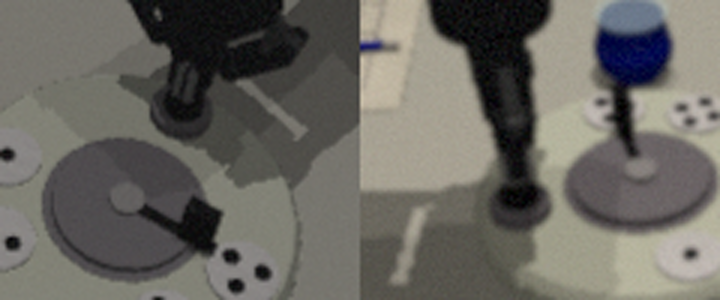

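Fingertips are centred over the button in both views. I'll press in steps.

```bash
python3 -m crank '[{"dp":[0,3,0],"roll":0,"gripper":255},{"dp":[0,6,0],"roll":0,"gripper":255},{"dp":[0,8,0],"roll":0,"gripper":255},{"dp":[0,10,0],"roll":0,"gripper":255},{"dp":[0,10,0],"roll":0,"gripper":255},{"dp":[0,10,0],"roll":0,"gripper":255}]'
python3 -m crank '[{"dp":[0,1,0],"roll":0,"gripper":255},{"dp":[0,2,0],"roll":0,"gripper":255},{"dp":[0,2,0],"roll":0,"gripper":255},{"dp":[0,2,0],"roll":0,"gripper":255}]'
```

```text
time_s: 11.47
eef_pos: [439.0, 86.3, 81.2]
ee_rot: [-0.703, 0.703, 0.076, -0.076]
force: [0.1, 0.2, 3.8]
grip_width: -0.0
time_s: 11.8
eef_pos: [439.0, 86.2, 79.1]
ee_rot: [-0.703, 0.703, 0.076, -0.076]
force: [0.4, -0.9, 3.9]
grip_width: 0.003
```

```bash
python3 -m crank '[{"dp":[0,1,0],"roll":0,"gripper":255},{"dp":[0,2,0],"roll":0,"gripper":255},{"dp":[0,2,0],"roll":0,"gripper":255},{"dp":[0,2,0],"roll":0,"gripper":255}]'
python3 -m crank '[{"dp":[0,0.5,0],"roll":0,"gripper":255},{"dp":[0,1,0],"roll":0,"gripper":255},{"dp":[0,1,0],"roll":0,"gripper":255}]'
```

```text
time_s: 12.13
eef_pos: [439.1, 86.3, 77.8]
ee_rot: [-0.703, 0.703, 0.077, -0.076]
force: [-3.5, 0.0, 15.8]
grip_width: 0.002
time_s: 12.38
eef_pos: [439.2, 86.2, 77.6]
ee_rot: [-0.703, 0.703, 0.077, -0.076]
force: [-7.6, -0.6, 26.7]
grip_width: 0.001
```

The force rises sharply at tip height 55.6 mm, which is 62 − 6, so the button is fully down. I'll release straight up, then go above the console for a final check of the pointer.

```bash
python3 -m crank '[{"dp":[0,-5,0],"roll":0,"gripper":255},{"dp":[0,-15,0],"roll":0,"gripper":255},{"dp":[0,-50,0],"roll":0,"gripper":255},{"dp":[0,-90,0],"roll":0,"gripper":255},{"dp":[0,-130,0],"roll":0,"gripper":255},{"dp":[40,-150,0],"roll":0,"gripper":255},{"dp":[80,-170,0],"roll":0,"gripper":255},{"dp":[120,-170,0],"roll":0,"gripper":255},{"dp":[120,-170,0],"roll":0,"gripper":255},{"dp":[120,-170,0],"roll":0,"gripper":255}]'
python3 -m crank '[{"dp":[0,0,0],"roll":0,"gripper":255},{"dp":[0,0,0],"roll":0,"gripper":255},{"dp":[0,0,0],"roll":0,"gripper":255},{"dp":[0,0,0],"roll":0,"gripper":255}]'
python3 m.py scene,side,wrist 1.5 10
python3 - <<'E'
import cv2,numpy as np
a=cv2.imread("pics/scene10.png")[130:310,250:470]; b=cv2.imread("pics/side10.png")[110:290,200:420]
u=cv2.resize(np.hstack([a,b]),(640,262),interpolation=2)
cv2.imwrite("pics/i.png",np.vstack([u,cv2.imread("pics/wrist10.png")[:330]]))
E
```

```text
time_s: 13.22
eef_pos: [556.8, 112.2, 244.2]
ee_rot: [0.703, -0.703, -0.075, 0.077]
force: [-0.2, -0.6, -0.1]
grip_width: -0.004
time_s: 13.55
eef_pos: [555.3, 111.9, 246.4]
ee_rot: [-0.703, 0.703, 0.076, -0.076]
force: [-0.0, 0.4, -0.5]
grip_width: 0.001
scene dial_top 0 [360.5 214.1] [1.221 3.515]
scene tab_top 0 [389.1 218.7] [-1.379  2.054]
scene button_top 0 [382.6 182.3] [-0.851  1.081]
scene aim 0 [400.1 241.8] [ 0.677 -0.477]
scene token_3 2 [373.5 256.5] [0.543 2.688]
scene token_3 1 [320.  226.7] [-0.705  3.058]
scene token_3 3 [397.  242.1] [3.128 0.456]
scene token_3 0 [323.4 200.5] [-1.21   2.194]
side dial_top 0 [293.7 186.7] [-0.192  0.63 ]
side tab_top 0 [286.4 161.6] [ 0.45  -1.762]
side button_top 0 [249.1 193.9] [ 3.102 -2.146]
side aim 0 [284.9 165. ] [-0.556  0.866]
side aim 0 [284.  165.1] [0.344 0.766]
side token_3 2 [312.8 170.4] [ 0.14  -2.288]
side token_3 1 [332.4 200. ] [-0.475  0.369]
side token_3 3 [283.8 167. ] [ 1.216 -0.184]
side token_3 0 [309.7 212.3] [0.01  3.458]
wrist dial_top 0 [325.2 140.4] [-1.887  1.238]
wrist button_top 0 [316.8  34.2] [ 0.783 -2.272]
wrist token_3 1 [264.4 211. ] [ 0.888 -0.039]
wrist token_3 0 [231.2 157.1] [-1.845 -4.001]
wrist token_3 3 [420.7 142.4] [-2.13  -0.732]
wrist token_3 2 [388.4 204.5] [ 0.274 -0.631]
fit x y yaw dial [523.466 111.059   0.276   1.516] token3 err 0.015514093108969673
```

View pics/i.png

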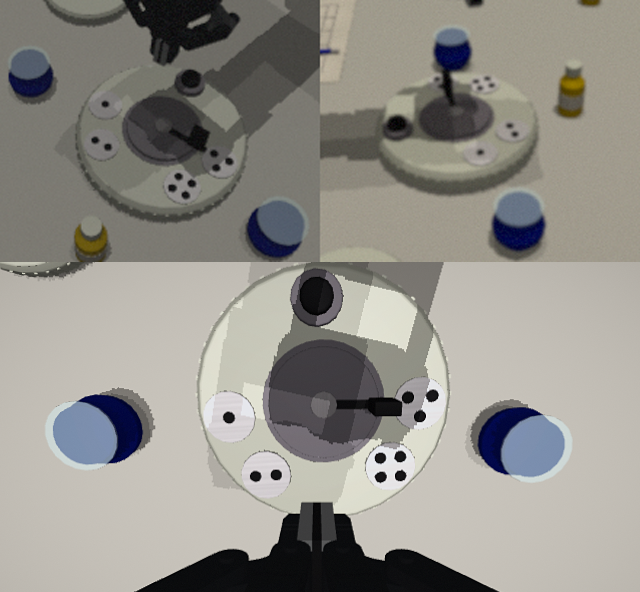

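The pointer is on the 3-dot token, at wrist pixel about (420, 141) with the bar at row 142. The button is up, and the glasses and bottle are standing. I'll hand it in.

```bash
python3 -c "
from rig import ctrl
print(ctrl.finish_job())"
```

```text
the job is handed in; nothing more can be done
None
```

I turned the dial to the three-dot token, then pressed the console's button fully down, let it come up, and handed the job in at about 14 s. I pushed the tab with shut fingertips, without pinching or lifting anything.

- **Pointer:** Just before I backed off the tab, a close wrist view put the pointer within 0.001 to 0.008 rad of the token's middle. After the press, the network fit over all three cameras gave about 0.016 rad past it. An earlier fit, before the press, gave 0.04 rad, but its tab detection in the side view was poor. The pictures show the pointer on the token.
- **Button:** It went down with about 4 N on the spring and stopped hard at a fingertip height of about 55.6 mm (62 mm less 6 mm of travel), with about 27 N on the tool at the end. It looked up again in the last picture, though I did not measure its height.
- **Other objects:** Both glasses and the bottle are still standing. They looked unmoved in the last picture, which I judged by eye.
- **One failed check:** My first ellipse fit of the token ran into the console's white top, so I used the centre of its three dots instead.

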